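# Clip the colour-well insert into its tray

### The job

On this pottery decorator's bench, take the long colour-well insert by its handle and fit it in the dark steel tray: slip one end under the tray's retaining lip with the other end raised, then swing it down until it lies flat on the tray's floor inside the walls, and let go. Leave the short insert where it lies.

Things in the scene. Friction and masses are not known exactly. Their poses are not given: they have to be found in the camera images.
- insert_handle (a point): Long insert, flat on the bench (z = 0): aluminium plate 170 (x) x 100 (y) x 6, 0.35 kg, both ends alike, outer 38 of each end bare. Two white wells (29 wide, tops 14 above the underside) each side of a wooden bridge handle across its middle. Point: centre of the grip bar, 46 above the plate's underside, over its centre; bar 14 thick (x), 70 long (y), 35 to 57 above the underside. Sizes in mm; z up.
- tray_floor (a point): Dark steel tray fixed to the bench; recess 184 (x) x 120 (y), walls 6 thick and 22 high above its floor. Point: centre of the floor, 10 above the bench. At the +x end, away from the robot, a bright steel lip 4 thick, underside 22 above the floor, overhangs the last 28 over the full width. The 156 opening from lip edge (x 64) to -x wall (x -92) is too short for the insert level. z up.
- spare_handle (a point): Short insert, to be left alone: same make but 100 mm long (x) x 100 wide (y), same handle and wells, flat on the bench. Point: centre of its grip bar, 46 mm above its underside.
There are look-alikes about, which are no part of the job. What is shaped like the part that bears insert_handle but green or turquoise is not meant.

How it is judged:
By the outcome, as a careful person would: the job done as asked, in the order asked, and still so for the second after the job is handed in, with the robot touching nothing.
It also fails if it takes over 37 s, if anything falls off the work surface, if the arm or the gripper's body presses on something with over 40 N, if the wrist force passes 120 N, or if a joint passes its speed limit or range.

### The arm

A 6-joint arm with a two-finger parallel gripper is mounted at the origin on the work surface. World frame = base frame: x ahead of the robot, y to its left, z up, the work surface at z = 0. Lengths are in m, angles in rad, forces in N, time in s.
With the tool pointing down it reaches from about 0.25 to 0.8 m from the base axis. Payload 8.5 kg.
Tool frame: the origin (TCP) lies midway between the tips of the shut fingers; the grasp point (between the pads) lies 19 mm behind it; x points along the fingers, z is the direction in which the jaws open and shut, and the axes are right-handed (so a half turn about x gives the same grasp; the last joint's range is limited). The gripper opens to 85 mm and grips with 20 to 120 N. Pads are 22 mm wide; open, the fingers measure 114 mm over their backs; the gripper's body (76 mm by 85 mm) begins 54 mm behind the grasp point. The pads swing forward as they close: fully open they stand 13 mm farther back than shut.
Start: joints at [-1.317, 0.238, -0.013, 1.319, 0, 1.571], TCP at [0.132, -0.508, 0.231] pointing down, gripper open.
Joint ranges: [-2.66, 2.66], [-1.03, 1.9], [-1.14, 1.46], [-1.82, 2.27], [-1.45, 1.34], [-3.14, 3.14]. Speed limits (rad/s): [2.22, 2.22, 2.79, 3.14, 3.14, 3.14].

### API

Orientations are given as a rotation vector (axis times angle).
In Python, from cell import bot, optics, job, nets gives the robot as it stands. The module is installed in compiled form; this text tells all that it offers.
- The arm moves only by the tool arm_command, never from a script. Its argument "deltas" is a list of rows, each an object of numbers: "rx", "ry", "rz": the turn, a rotation vector about the tool's x, y, z in degrees; "x", "y", "z": the shift along the tool's x, y, z in mm; "fingers": the gripper's target within -1 to 1 (shut at 1, half-way at 0, fully open at -1). In form: [{"rx": .., "ry": .., "rz": .., "x": .., "y": .., "z": .., "fingers": ..}, ...]. A call has 1 to 5 rows; each row shifts and turns the commanded pose from where the row before left it, along the tool's axes as they then stand; what a row does not reach is not made up. A row lasts 1/10 s, in which the tool goes at most 50 mm and 8.59 degrees, less where a joint would pass 70% of its speed; a pose out of reach is approached as far as the arm can. A call is refused whole if a number of a shift passes 50 or a number of a turn 8.59, either way. A call with a gripper value outside its range is refused whole. The fingers move at their own pace and stop on an object; "force" is the grip in N (left out, the last holds). Time passes only in rows, so rows that do not move let the fingers close. It gives the time, the measured TCP pose, the force and the opening at its end, in the units of the state.
- bot.observe(): the state, without advancing time (a new reading comes with each control period).
- optics.snapshot(name): name is "scene" or "side" or "wrist"; returns (picture, depth): 420x560x3 uint8, red, green, blue; 420x560 float32, m along the optical axis (not along the pixel's ray), 0 where there is no reading.
- optics.calibration(name): a dict with "fx", "fy", "cx", "cy" (pixels), "R" (3x3) and "t" (3): a world point X has camera coordinates R X + t; the wrist camera has in their place "mount" (4x4, takes a point from camera to tool coordinates, whose origin is the TCP and whose axes are the tool frame's). Camera axes: x right, y down, z forward; pixel columns grow to the right and rows downward; lengths in m; the calibration is good to about 2 mm. A picture is of the moment at which its call begins: read the wrist's pose just before it. calibration takes no time and is no camera call.
- job.sign_off(): hands the job in, once; it reports no verdict.
Trained networks look in the newest picture that a camera, given by its name, has taken for a name from the list of things; names that differ only in an ending like _2 or _b are one class to them, and where a whole thing is asked for, a point or a joint stands for the part that bears it (a point fixed in the world has none). Each returns a list of dicts, best first, with "conf" (0 to 1); they miss things now and then, are a little off and sometimes report something else, mostly with a low value. They report only what shows in the picture. A call takes as long as a camera call. They do not tell look-alikes from the thing itself.
- nets.silhouettes(thing, camera): "region" (420x560 bool, what is visible of it) and "rect" ([centre column, centre row, width, height] in pixels, round what is visible of it).
The state is a dict: "t": time; "joint_positions": joint angles; "dq": joint speeds; "tau": joint torques, N m; "tcp_pos": TCP position; "orientation": TCP orientation; "contact_force": force on the tool from outside, world axes, zero at the start; "ft_torque": the same for the moment, N m; "gripper_width": opening from 0.0 (shut) to 1.0 (fully open).
Only numpy, scipy, OpenCV 4.12 (cv2) and the standard library are available. Lean on these libraries where they do the work, as an engineer would, in place of code of your own. Each camera call takes 0.05 s, during which the arm holds its last target.

## Working session

There is one attempt and no reset: what is moved stays moved. The work goes in short steps, Python scripts to look and compute and a tool call to move; the robot and the scene stay as the last step left them, time stands still between calls to the robot, and variables do not carry over. Pictures are saved under pics/ and viewed, and the job is handed in when it is done.

Besides the shell and the picture viewer there is one more tool, called by a JSON object that holds its "op" and its "data". arm_command: Moves the arm, as the interface text tells. Its arguments: {"type":"object","properties":{"deltas":{"type":"array","items":{"type":"object","properties":{"rx":{"type":"number"},"ry":{"type":"number"},"rz":{"type":"number"},"x":{"type":"number"},"y":{"type":"number"},"z":{"type":"number"},"fingers":{"type":"number"}}}},"force":{"type":"number"}},"required":["deltas"]}

```bash
mkdir -p pics
cat > h.py <<'E'
import numpy as np, cv2
from scipy.spatial.transform import Rotation as Ro
from cell import bot, optics, job, nets
def save(n,im): cv2.imwrite('pics/'+n+'.png',im[:,:,::-1])
def cloud(name,dep,st=None):
    c=optics.calibration(name)
    v,u=np.mgrid[0:420,0:560]
    P=np.stack([(u-c['cx'])/c['fx']*dep,(v-c['cy'])/c['fy']*dep,dep],-1)
    if 'R' in c: return (P-np.array(c['t']))@np.array(c['R'])
    M=np.array(c['mount']); P=P@M[:3,:3].T+M[:3,3]
    return P@Ro.from_rotvec(st['orientation']).as_matrix().T+np.array(st['tcp_pos'])
E
python3 - <<'E'
from h import *
s=bot.observe();print(s)
for n in ['scene','side']:
    im,d=optics.snapshot(n); save(n+'0',im); np.savez(n+'0.npz',im=im,d=d)
    for th in ['insert_handle','spare_handle','tray_floor']:
        for r in nets.silhouettes(th,n): print(n,th,round(r['conf'],2),np.round(r['rect']), r['region'].sum())
print(bot.observe()['t'])
print(optics.calibration('scene'))
E
```

```text
{'t': 0.0, 'joint_positions': array([-1.31700067e+00,  2.38789038e-01, -1.42133743e-02,  1.31918975e+00,
       -3.16637140e-05,  1.57078605e+00]), 'dq': array([-0.00065516, -0.0005135 ,  0.00029734, -0.00107173,  0.00142303,
       -0.00057368]), 'tau': array([-2.60457600e-03, -5.38780117e+01,  3.46441483e+01,  1.85330847e-02,
       -2.54310025e-04, -3.28999522e-05]), 'tcp_pos': array([ 0.13170964, -0.50780748,  0.2306892 ]), 'orientation': array([ 1.02108117,  1.31978693, -1.01969861]), 'contact_force': array([ 0.46981493, -0.55574859, -0.55815218]), 'ft_torque': array([-0.02144987,  0.00553746, -0.00954825]), 'gripper_width': 0.9995923539517091}
scene insert_handle 0.69 [256. 319.  73.  44.] 2671
scene insert_handle 0.66 [134. 232.  70.  43.] 1695
scene insert_handle 0.64 [215. 197.  49.  48.] 1285
scene insert_handle 0.58 [207. 260.  68.  50.] 1885
scene insert_handle 0.56 [281. 166.  58.  35.] 1082
scene spare_handle 0.56 [348. 176.  46.  36.] 758
scene tray_floor 0.84 [293. 224.  78.  73.] 2818
side insert_handle 0.93 [302. 177.  59.  34.] 1330
side insert_handle 0.92 [363. 225.  68.  49.] 1947
side insert_handle 0.88 [379. 165.  64.  37.] 1270
side insert_handle 0.81 [347. 299.  78.  49.] 3279
side insert_handle 0.69 [222. 167.  64.  34.] 1216
side spare_handle 0.82 [243. 333.  63.  54.] 2322
0.4
{'fx': 451.0118043394627, 'fy': 451.0118043394627, 'cx': 281.434869888102, 'cy': 208.67411804120027, 'R': array([[ 0.61449285,  0.78869093, -0.01910907],
       [ 0.55518474, -0.44951623, -0.69978929],
       [-0.56050731,  0.41940645, -0.71409368]]), 't': array([-0.32316168, -0.28789655,  1.64554764])}
```

View pics/scene0.png

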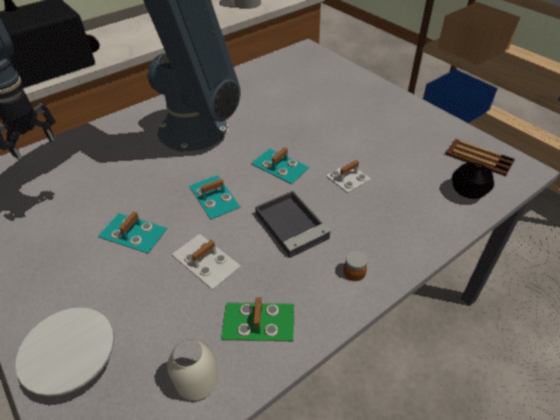

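View pics/side0.png

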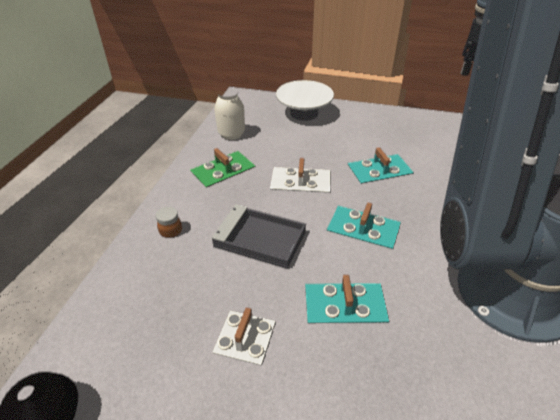

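In the scene view, these could be taken for the insert: white-grey long plate (207,260), turquoise (134,232), turquoise (215,197), turquoise (281,166), green (258,320) and the short white one (348,176). By the description it is the long aluminium plate at (207,260), seen in side at (302,177). The tray is at (293,224), with its bright lip toward the lower right. Next I'll check the choice in a crop and measure.

Run:
```python
from h import *
z=np.load('scene0.npz'); zs=np.load('side0.npz')
a=cv2.resize(z['im'][150:300,160:380],None,fx=3.4,fy=3.4,interpolation=cv2.INTER_CUBIC); save('crop0',a)
def rep(nm,Z,box,kind):
    P=cloud(nm,Z['d']); x0,x1,y0,y1=box
    P=P[y0:y1,x0:x1].reshape(-1,3); im=Z['im'][y0:y1,x0:x1].reshape(-1,3).astype(float)
    ok=(P[:,2]>-.1)&(P[:,2]<.2); P=P[ok]; im=im[ok]
    hsv=cv2.cvtColor(im.astype(np.uint8)[None],cv2.COLOR_RGB2HSV)[0]
    return P,im,hsv
for nm,Z,box in [('scene',z,(165,246,230,292)),('side',zs,(266,336,152,198))]:
    P,im,h=rep(nm,Z,box,0)
    fl=P[:,2][P[:,2]<.004]; print(nm,'floor z med',np.median(P[:,2]))
    bar=(h[:,1]>100)&(P[:,2]>.03)
    Q=P[bar]; print('bar',len(Q),Q.mean(0),Q.min(0),Q.max(0))
    r=cv2.minAreaRect((Q[:,:2]*1000).astype(np.float32)); print('bar rect',r)
    pl=(h[:,2]>150)&(P[:,2]<.03)&(P[:,2]>0.0)
    Q=P[pl]; r=cv2.minAreaRect((Q[:,:2]*1000).astype(np.float32)); print('plate',len(Q),np.median(Q[:,2]),r, cv2.boxPoints(r).round())
for nm,Z,box in [('scene',z,(245,340,185,260)),('side',zs,(205,312,200,270))]:
    P,im,h=rep(nm,Z,box,0)
    Q=P[(P[:,2]>.022)&(P[:,2]<.06)]; r=cv2.minAreaRect((Q[:,:2]*1000).astype(np.float32)); print('tray',len(Q),r,cv2.boxPoints(r).round())
    L=P[(h[:,2]>105)&(P[:,2]>.024)&(P[:,2]<.06)]; r=cv2.minAreaRect((L[:,:2]*1000).astype(np.float32)); print('lip',len(L),np.median(L,0),r,cv2.boxPoints(r).round())
```

```text
scene floor z med 0.001396995572161709
bar 178 [ 0.55194793 -0.2796337   0.05127219] [ 0.53767799 -0.31249013  0.03755106] [ 0.56031448 -0.24551785  0.06044659]
bar rect ((549.6510620117188, -278.8339538574219), (14.478471755981445, 68.87469482421875), 10.181403160095215)
plate 1295 0.005943886205996659 ((544.9150390625, -276.2176513671875), (177.26409912109375, 102.95027160644531), 9.594751358032227) [[ 449. -240.]
 [ 466. -342.]
 [ 641. -312.]
 [ 624. -211.]]
side floor z med 0.001447825949810304
bar 61 [ 0.54627625 -0.2662984   0.05509976] [ 0.53761322 -0.30524453  0.04176384] [ 0.55590616 -0.24273537  0.05959419]
bar rect ((547.6064453125, -273.46868896484375), (10.07137680053711, 63.844932556152344), 9.047937393188477)
plate 1871 0.004032198072733053 ((552.925537109375, -308.3482971191406), (218.23175048828125, 225.60711669921875), 13.22397232055664) [[ 421. -223.]
 [ 473. -443.]
 [ 685. -393.]
 [ 633. -174.]]
tray 1013 ((593.969970703125, -16.365699768066406), (136.0634002685547, 202.65835571289062), 82.77214813232422) [[485. -71.]
 [686. -97.]
 [703.  38.]
 [502.  64.]]
lip 487 [ 0.67405271 -0.02621747  0.03572736] ((594.5015869140625, -14.662742614746094), (135.067626953125, 200.57008361816406), 81.9993896484375) [[486. -68.]
 [684. -95.]
 [703.  38.]
 [505.  66.]]
tray 1232 ((595.4796752929688, -19.094039916992188), (137.02243041992188, 196.9898223876953), 82.84638214111328) [[489. -75.]
 [685. -99.]
 [702.  37.]
 [506.  61.]]
lip 619 [ 0.67256062 -0.03140834  0.03553634] ((595.6924438476562, -19.287071228027344), (136.98941040039062, 196.3355255126953), 82.97179412841797) [[490. -75.]
 [685. -99.]
 [702.  37.]
 [507.  61.]]
```

View pics/crop0.png

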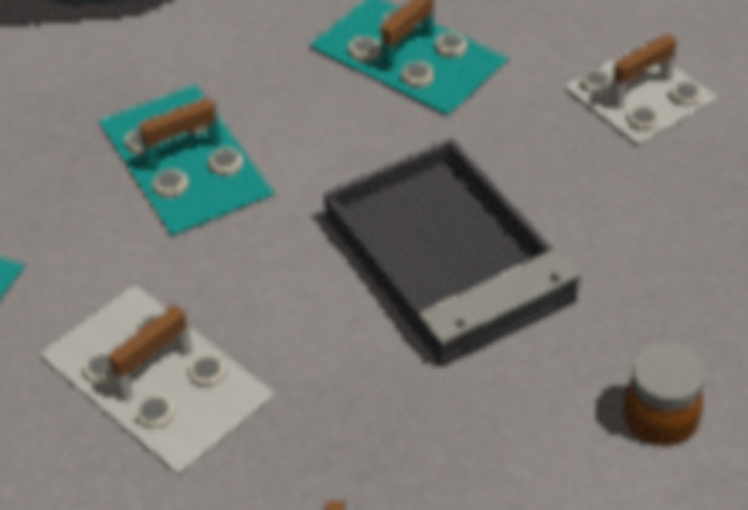

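The crop confirms it: the bare-metal long plate with four white wells is at about (207,260), and the tray's lip faces away from the robot. Now I'll plan the move to hover above it.

```bash
cat >> h.py <<'E'
def pose(s=None):
    s=s or bot.observe(); return np.array(s['tcp_pos']),Ro.from_rotvec(s['orientation']).as_matrix()
def target_R(yaw,pitch,R):
    # tool z along +-xdir(yaw), tool x down; pitch lowers the +x end
    best=None
    for sg in (1,-1):
        z=sg*np.array([np.cos(yaw),np.sin(yaw),0]); x=np.array([0,0,-1.]); y=np.cross(z,x)
        T=np.stack([x,y,z],1); ax=np.array([-np.sin(yaw),np.cos(yaw),0])
        T=Ro.from_rotvec(ax*pitch).as_matrix()@T
        a=np.linalg.norm(Ro.from_matrix(R.T@T).as_rotvec())
        if best is None or a<best[0]: best=(a,T,sg)
    return best[1],best[2]
def delta(pt,T):
    p,R=pose(); rv=np.degrees(Ro.from_matrix(R.T@T).as_rotvec())
    print('turn (tool,deg)',rv.round(2),'| shift in current axes mm',(R.T@(pt-p)*1e3).round(1),'| shift in target axes mm',(T.T@(pt-p)*1e3).round(1))
E
python3 - <<'E'
from h import *
p,R=pose(); print(p,R.round(3))
T,sg=target_R(np.radians(9.6),0,R); print(sg)
delta(np.array([.547,-.277,.23]),T); print(optics.calibration('wrist'))
E
```

```text
[ 0.13178994 -0.50808432  0.23118387] [[-0.     0.968  0.251]
 [ 0.     0.251 -0.968]
 [-1.     0.    -0.   ]]
1
turn (tool,deg) [-8.506e+01 -1.000e-02 -1.000e-02] | shift in current axes mm [   1.2  459.9 -119.4] | shift in target axes mm [  1.2 158.6 447.9]
{'fx': 371.07247079615695, 'fy': 371.07247079615695, 'cx': 286.30471673868885, 'cy': 210.00381532913943, 'mount': array([[ 3.61309016e-04, -2.72617288e-01,  9.62122489e-01,
        -1.41981386e-01],
       [ 9.55985557e-04, -9.62122018e-01, -2.72617514e-01,
         6.94169420e-02],
       [ 9.99999478e-01,  1.01827437e-03, -8.70051690e-05,
         6.38051685e-06],
       [ 0.00000000e+00,  0.00000000e+00,  0.00000000e+00,
         1.00000000e+00]])}
```

{"op": "arm_command", "data": {"deltas": [{"rx":-8.5,"fingers":-1},{"rx":-8.5},{"rx":-8.5},{"rx":-8.5},{"rx":-8.5}]}}

```text
invalid input
```

{"op": "arm_command", "data": {"deltas": [{"rx":-8.5},{"rx":-8.5},{"rx":-8.5},{"rx":-8.5},{"rx":-8.5}]}}

```text
invalid input
```

{"op": "arm_command", "data": {"deltas": [{"y":15.9,"z":44.8},{"y":15.9,"z":44.8},{"y":15.9,"z":44.8},{"y":15.9,"z":44.8},{"y":15.9,"z":44.8}]}}

```text
invalid input
```

{"op": "arm_command", "data": {"deltas": [{"y":15.9,"z":44.8},{"y":15.9,"z":44.8},{"y":15.9,"z":44.8},{"y":15.9,"z":44.8},{"y":15.9,"z":44.8}]}}

```text
invalid input
```

Run:
```python
from h import *
s=bot.observe();print(s['t'],pose(s)[0]); 
im,d=optics.snapshot('wrist'); save('w1',im); np.savez('w1.npz',im=im,d=d)
P=cloud('wrist',d,s).reshape(-1,3); h=cv2.cvtColor(im,cv2.COLOR_RGB2HSV).reshape(-1,3)
m=(np.hypot(P[:,0]-.547,P[:,1]+.277)<.15)
b=m&(h[:,1]>100)&(P[:,2]>.05)&(P[:,2]<.065); print('bar',b.sum(),P[b].mean(0),cv2.minAreaRect((P[b][:,:2]*1e3).astype(np.float32)))
q=m&(h[:,1]<60)&(P[:,2]>.0035)&(P[:,2]<.02); print('plate',q.sum(),P[q].mean(0),cv2.minAreaRect((P[q][:,:2]*1e3).astype(np.float32)))
T,sg=target_R(np.radians(9.6),0,pose()[1]); delta(np.array([.547,-.277,.027]),T)
```

```text
0.4 [ 0.13178994 -0.50808432  0.23118387]
bar 0 [nan nan nan] ((0.0, 0.0), (0.0, 0.0), 0.0)
plate 0 [nan nan nan] ((0.0, 0.0), (0.0, 0.0), 0.0)
turn (tool,deg) [-8.506e+01 -1.000e-02 -1.000e-02] | shift in current axes mm [ 204.3  459.9 -119.4] | shift in target axes mm [204.2 158.6 447.9]<stdin>:6: RuntimeWarning: Mean of empty slice.
  ret = um.true_divide(
<stdin>:7: RuntimeWarning: Mean of empty slice.
```

View pics/w1.png

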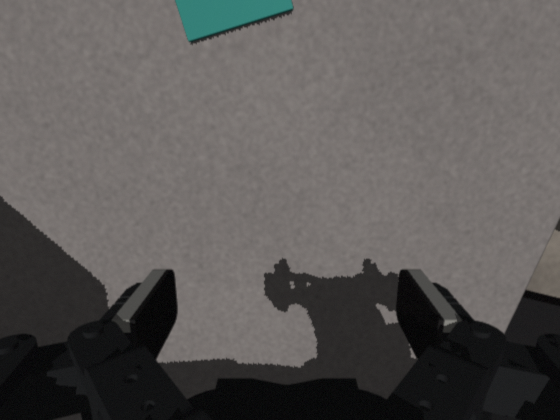

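The wrist picture shows only bench and a turquoise corner at (235,15), because the moves were refused and the arm has not moved. All fields are probably required in each row, so I'll give full rows.

{"op": "arm_command", "data": {"deltas": [{"rx":-8.5,"ry":0,"rz":0,"x":0,"y":0,"z":0,"fingers":-1},{"rx":-8.5,"ry":0,"rz":0,"x":0,"y":0,"z":0,"fingers":-1},{"rx":-8.5,"ry":0,"rz":0,"x":0,"y":0,"z":0,"fingers":-1},{"rx":-8.5,"ry":0,"rz":0,"x":0,"y":0,"z":0,"fingers":-1},{"rx":-8.5,"ry":0,"rz":0,"x":0,"y":0,"z":0,"fingers":-1}]}}

```text
t: 0.95
tcp_pos: [0.1318, -0.5081, 0.2313]
orientation: [0.446, 1.524, -0.446]
contact_force: [-0.2, -0.2, -0.4]
gripper_width: 0.996
```

{"op": "arm_command", "data": {"deltas": [{"rx":-8.5,"ry":0,"rz":0,"x":0,"y":0,"z":0,"fingers":-1},{"rx":-8.5,"ry":0,"rz":0,"x":0,"y":0,"z":0,"fingers":-1},{"rx":-8.5,"ry":0,"rz":0,"x":0,"y":0,"z":0,"fingers":-1},{"rx":-8.5,"ry":0,"rz":0,"x":0,"y":0,"z":0,"fingers":-1},{"rx":-8.5,"ry":0,"rz":0,"x":0,"y":0,"z":0,"fingers":-1}]}}

```text
t: 1.45
tcp_pos: [0.1318, -0.5081, 0.2313]
orientation: [-0.135, 1.567, 0.136]
contact_force: [0.1, 0.6, -0.4]
gripper_width: 1.005
```

{"op": "arm_command", "data": {"deltas": [{"rx":0,"ry":0,"rz":0,"x":0,"y":15.9,"z":44.8,"fingers":-1},{"rx":0,"ry":0,"rz":0,"x":0,"y":15.9,"z":44.8,"fingers":-1},{"rx":0,"ry":0,"rz":0,"x":0,"y":15.9,"z":44.8,"fingers":-1},{"rx":0,"ry":0,"rz":0,"x":0,"y":15.9,"z":44.8,"fingers":-1},{"rx":0,"ry":0,"rz":0,"x":0,"y":15.9,"z":44.8,"fingers":-1}]}}

```text
t: 1.95
tcp_pos: [0.341, -0.3915, 0.2315]
orientation: [-0.131, 1.567, 0.13]
contact_force: [0.7, -1.0, -0.5]
gripper_width: 0.999
```

{"op": "arm_command", "data": {"deltas": [{"rx":0,"ry":0,"rz":0,"x":0,"y":15.9,"z":44.8,"fingers":-1},{"rx":0,"ry":0,"rz":0,"x":0,"y":15.9,"z":44.8,"fingers":-1},{"rx":0,"ry":0,"rz":0,"x":0,"y":15.9,"z":44.8,"fingers":-1},{"rx":0,"ry":0,"rz":0,"x":0,"y":15.9,"z":44.8,"fingers":-1},{"rx":0,"ry":0,"rz":0,"x":0,"y":15.9,"z":44.8,"fingers":-1}]}}

```text
t: 2.45
tcp_pos: [0.5489, -0.2758, 0.2314]
orientation: [-0.131, 1.567, 0.131]
contact_force: [1.0, -1.2, 0.2]
gripper_width: 0.998
```

```bash
cat > wl.py <<'E'
from h import *
import sys
s=bot.observe();print(s['t'],pose(s)[0]); n=sys.argv[1]
im,d=optics.snapshot('wrist'); save(n,im); np.savez(n+'.npz',im=im,d=d)
P=cloud('wrist',d,s).reshape(-1,3); h=cv2.cvtColor(im,cv2.COLOR_RGB2HSV).reshape(-1,3)
m=(np.hypot(P[:,0]-.547,P[:,1]+.277)<.13)
b=m&(h[:,1]>100)&(P[:,2]>.05)&(P[:,2]<.065); print('bar',b.sum(),P[b].mean(0),cv2.minAreaRect((P[b][:,:2]*1e3).astype(np.float32)))
q=m&(h[:,1]<60)&(P[:,2]>.0035)&(P[:,2]<.02); print('plate',q.sum(),P[q].mean(0),cv2.minAreaRect((P[q][:,:2]*1e3).astype(np.float32)))
T,sg=target_R(np.radians(9.6),0,pose()[1]); delta(np.array([.547,-.277,.027]),T)
E
python3 wl.py w2
```

```text
2.45 [ 0.54886649 -0.27575872  0.23136651]
bar 1127 [ 0.54812139 -0.27628196  0.05619781] ((548.4606323242188, -277.63775634765625), (12.521749496459961, 68.06907653808594), 9.334641456604004)
plate 15066 [ 0.54825107 -0.27544084  0.00688999] ((548.778564453125, -278.54461669921875), (170.18304443359375, 100.14939880371094), 9.17866039276123)
turn (tool,deg) [ 0.14  0.18 -0.06] | shift in current axes mm [203.4  -3.4  -8.6] | shift in target axes mm [203.4  -3.2  -8. ]
```

View pics/w2.png

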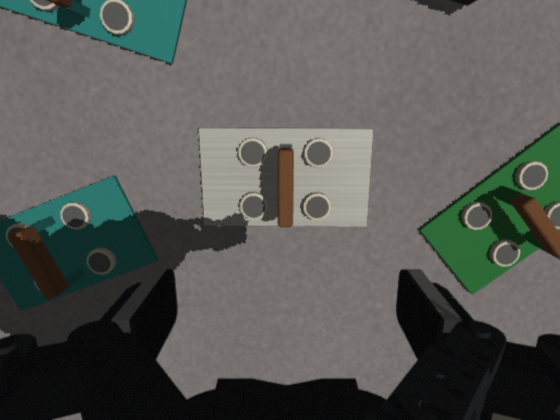

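The wrist view shows the aluminium insert at (286,178) with its bar upright at x=286 and four wells. The measured size is 170x100, centred at (548.7,-278) with yaw 9.2°.

Run:
```python
from h import *
s=bot.observe();p,R=pose(s);print(s['t'],p,np.abs(s['dq']).max())
T,sg=target_R(np.radians(9.3),0,R); delta(np.array([.5487,-.278,.027]),T)
```

```text
2.5 [ 0.55431052 -0.27250709  0.23044949] 0.11844344922988646
turn (tool,deg) [ 0.44  0.18 -0.06] | shift in current axes mm [203.4  -4.7  -7.1] | shift in target axes mm [203.4  -4.5  -6.4]
```

{"op": "arm_command", "data": {"deltas": [{"rx":0.3,"ry":0,"rz":0,"x":40,"y":0,"z":0,"fingers":-1},{"rx":0,"ry":0,"rz":0,"x":40,"y":0,"z":0,"fingers":-1},{"rx":0,"ry":0,"rz":0,"x":30,"y":0,"z":0,"fingers":-1},{"rx":0,"ry":0,"rz":0,"x":20,"y":0,"z":0,"fingers":-1},{"rx":0,"ry":0,"rz":0,"x":0,"y":0,"z":0,"fingers":-1}]}}

```text
t: 3.0
tcp_pos: [0.5455, -0.2762, 0.0983]
orientation: [-0.125, 1.572, 0.129]
contact_force: [0.0, -0.6, -0.4]
gripper_width: 1.003
```

Run:
```python
from h import *
s=bot.observe();p,R=pose(s);print(s['t'],p,np.abs(s['dq']).max())
T,sg=target_R(np.radians(9.3),0,R); delta(np.array([.5487,-.278,.027]),T)
```

```text
3.0 [ 0.54547031 -0.27617146  0.09831806] 0.06752845571970599
turn (tool,deg) [-0.05 -0.25 -0.19] | shift in current axes mm [71.3 -2.6  3.2] | shift in target axes mm [71.3 -2.3  2.9]
```

{"op": "arm_command", "data": {"deltas": [{"rx":0,"ry":0,"rz":0,"x":25,"y":-1.5,"z":2,"fingers":-1},{"rx":0,"ry":0,"rz":0,"x":25,"y":0,"z":0,"fingers":-1},{"rx":0,"ry":0,"rz":0,"x":15,"y":0,"z":0,"fingers":-1},{"rx":0,"ry":0,"rz":0,"x":6,"y":0,"z":0,"fingers":-1},{"rx":0,"ry":0,"rz":0,"x":0,"y":0,"z":0,"fingers":-1}]}}

```text
t: 3.5
tcp_pos: [0.5496, -0.2784, 0.0307]
orientation: [-0.127, 1.567, 0.127]
contact_force: [-0.4, -0.6, 1.0]
gripper_width: 1.002
```

Run:
```python
from h import *
s=bot.observe();p,R=pose(s);print(s['t'],p,np.abs(s['dq']).max())
T,sg=target_R(np.radians(9.3),0,R); delta(np.array([.5487,-.278,.027]),T)
```

```text
3.5 [ 0.54964594 -0.27836381  0.03068069] 0.017681931259357384
turn (tool,deg) [-0.06  0.   -0.01] | shift in current axes mm [ 3.7  0.5 -0.9] | shift in target axes mm [ 3.7  0.5 -0.9]
```

{"op": "arm_command", "data": {"deltas": [{"rx":0,"ry":0,"rz":0,"x":2,"y":0,"z":-1,"fingers":0.3},{"rx":0,"ry":0,"rz":0,"x":0,"y":0,"z":0,"fingers":1},{"rx":0,"ry":0,"rz":0,"x":0,"y":0,"z":0,"fingers":1},{"rx":0,"ry":0,"rz":0,"x":0,"y":0,"z":0,"fingers":1},{"rx":0,"ry":0,"rz":0,"x":0,"y":0,"z":0,"fingers":1}], "force": 70}}

```text
t: 4.0
tcp_pos: [0.5486, -0.2785, 0.0288]
orientation: [-0.127, 1.567, 0.126]
contact_force: [-8.4, 4.3, 26.2]
gripper_width: 0.153
```

{"op": "arm_command", "data": {"deltas": [{"rx":0,"ry":0,"rz":0,"x":0,"y":0,"z":0,"fingers":1},{"rx":0,"ry":0,"rz":0,"x":0,"y":0,"z":0,"fingers":1},{"rx":0,"ry":0,"rz":0,"x":0,"y":0,"z":0,"fingers":1}]}}

```text
t: 4.3
tcp_pos: [0.5487, -0.2786, 0.0288]
orientation: [-0.127, 1.567, 0.126]
contact_force: [-0.6, -0.3, 6.0]
gripper_width: 0.151
```

The grip is on the bar (opening 12.8 mm). Now lift, and turn the yaw toward the tray's.

{"op": "arm_command", "data": {"deltas": [{"rx":0,"ry":0,"rz":0,"x":-20,"y":0,"z":0,"fingers":1},{"rx":0,"ry":0,"rz":0,"x":-40,"y":0,"z":0,"fingers":1},{"rx":0,"ry":0,"rz":0,"x":-40,"y":0,"z":0,"fingers":1},{"rx":0,"ry":0,"rz":0,"x":-40,"y":10,"z":0,"fingers":1},{"rx":0,"ry":0,"rz":0,"x":-20,"y":20,"z":0,"fingers":1}]}}

```text
t: 4.8
tcp_pos: [0.5445, -0.2498, 0.1912]
orientation: [-0.127, 1.564, 0.124]
contact_force: [0.4, 0.2, -4.0]
gripper_width: 0.15
```

{"op": "arm_command", "data": {"deltas": [{"rx":0,"ry":0,"rz":0,"x":0,"y":30,"z":0,"fingers":1},{"rx":0,"ry":0,"rz":0,"x":0,"y":30,"z":0,"fingers":1},{"rx":0,"ry":0,"rz":0,"x":0,"y":20,"z":0,"fingers":1},{"rx":0,"ry":0,"rz":0,"x":0,"y":0,"z":0,"fingers":1},{"rx":0,"ry":0,"rz":0,"x":0,"y":0,"z":0,"fingers":1}]}}

```text
t: 5.3
tcp_pos: [0.5307, -0.1695, 0.188]
orientation: [-0.127, 1.568, 0.128]
contact_force: [-0.7, -0.3, -3.9]
gripper_width: 0.152
```

Run:
```python
from h import *
s=bot.observe();p,R=pose(s);print(s['t'],p,np.abs(s['dq']).max(),s['contact_force'])
n='w3'
im,d=optics.snapshot('wrist'); save(n,im); np.savez(n+'.npz',im=im,d=d)
P=cloud('wrist',d,s).reshape(-1,3)
m=(np.hypot(P[:,0]-.595,P[:,1]+.018)<.16)&(P[:,2]>.025)&(P[:,2]<.05)
print(m.sum(),cv2.minAreaRect((P[m][:,:2]*1e3).astype(np.float32)))
```

```text
5.3 [ 0.53068472 -0.16952517  0.18796212] 0.01934082581854039 [-0.7264065  -0.34796929 -3.85581487]
8607 ((593.4727783203125, -35.91962432861328), (96.88468933105469, 196.41204833984375), 83.16046142578125)
```

View pics/w3.png

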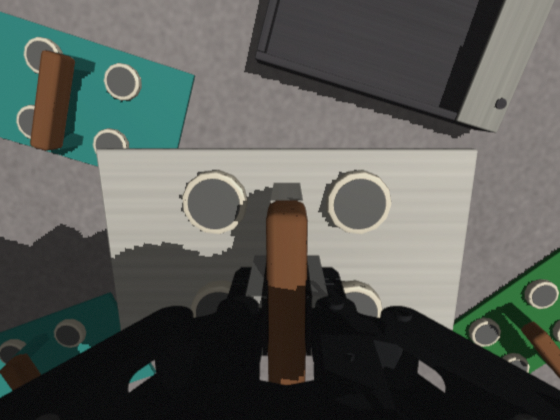

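The wrist view shows the insert held square: plate columns 98–476, bar at 287. The tray's near wall and lip are at top right, about (500,103). The tray estimate is centre (595.5,-18.5), yaw -6.9°, and all three cameras agree within 2 mm.

```bash
cat >> h.py <<'E'
YAW=np.radians(-6.9); O=np.array([.5955,-.0185,.010]); H=.0288; YO=0.0
EX=np.array([np.cos(YAW),np.sin(YAW),0]); EY=np.array([-np.sin(YAW),np.cos(YAW),0]); EZ=np.array([0,0,1.])
def wp(xe,ze,thdeg,R):
    t=np.radians(thdeg); c,s=np.cos(t),np.sin(t)
    x=xe-85*c+H*1e3*s; z=ze+85*s+H*1e3*c
    T,sg=target_R(YAW,t,R); return O+(x*EX-YO*EY+z*EZ)/1e3,T
def where():
    s=bot.observe(); p,R=pose(s)
    C=p+H*R[:,0]+YO/1e3*R[:,1]; E=C+.085*R[:,2]
    f=lambda q:(np.array([(q-O)@EX,(q-O)@EY,(q-O)[2]])*1e3).round(1)
    print('t',s['t'],'E tray',f(E),'C tray',f(C),'-x end',f(C-.085*R[:,2]),'pitch',round(np.degrees(np.arcsin(-R[2,2])),2),'yaw err',round(np.degrees(np.arctan2(R[:,2]@EY,R[:,2]@EX)),2),'roll',round(np.degrees(R[2,1]),2),'F',s['contact_force'].round(1),'w',round(s['gripper_width'],3),'dq',round(np.abs(s['dq']).max(),3))
E
python3 - <<'E'
from h import *
z=np.load('w3.npz'); c=optics.calibration('wrist'); d=z['d']
v,u=np.mgrid[0:420,0:560]; P=np.stack([(u-c['cx'])/c['fx']*d,(v-c['cy'])/c['fy']*d,d],-1)
M=np.array(c['mount']); P=(P@M[:3,:3].T+M[:3,3])*1e3
h=cv2.cvtColor(z['im'],cv2.COLOR_RGB2HSV)
m=(h[:,:,2]>120)&(h[:,:,1]<50)&(P[:,:,0]>15)&(P[:,:,0]<32); Q=P[m]
print(len(Q),np.percentile(Q[:,0],[5,50,95]),'y max',np.percentile(Q[:,1],[99,99.9]),'z',Q[:,2].min(),Q[:,2].max(), cv2.minAreaRect(Q[:,1:].astype(np.float32)))
A=np.c_[Q[:,1:],np.ones(len(Q))]; print(np.linalg.lstsq(A,Q[:,0],rcond=None)[0])
where(); R=pose()[1]
for w in [(50,60,18)]: delta(*wp(*w,R))
E
```

```text
35004 [16.70537395 23.3573189  24.45656576] y max [49.9965746  50.19817652] z -84.63937279821526 85.96594960869017 ((4.771247863769531, 0.6604232788085938), (170.59239196777344, 91.0008773803711), 89.980712890625)
[5.27296615e-04 1.45773573e-03 2.29609608e+01]
t 5.35 E tray [  35.6 -134.5  149.1] C tray [ -46.1 -158.2  149.2] -x end [-127.7 -181.8  149.2] pitch 0.03 yaw err 16.16 roll 0.01 F [ 0.6  0.5 -3.6] w 0.151 dq 0.01
turn (tool,deg) [16.02 17.85  2.54] | shift in current axes mm [ 64.3 145.2  67.2] | shift in target axes mm [ 53.7 158.2  42.8]
```

{"op": "arm_command", "data": {"deltas": [{"rx":8.1,"ry":0,"rz":0,"x":0,"y":0,"z":0,"fingers":1},{"rx":8.1,"ry":0,"rz":0,"x":0,"y":0,"z":0,"fingers":1},{"rx":0,"ry":6,"rz":0,"x":0,"y":20,"z":0,"fingers":1},{"rx":0,"ry":6,"rz":0,"x":0,"y":20,"z":0,"fingers":1},{"rx":0,"ry":6,"rz":0,"x":0,"y":20,"z":0,"fingers":1}]}}

```text
t: 5.85
tcp_pos: [0.5385, -0.1109, 0.1887]
orientation: [0.116, 1.885, -0.085]
contact_force: [1.0, 0.1, -4.1]
gripper_width: 0.153
```

{"op": "arm_command", "data": {"deltas": [{"rx":0,"ry":0,"rz":0,"x":0,"y":30,"z":0,"fingers":1},{"rx":0,"ry":0,"rz":0,"x":0,"y":30,"z":0,"fingers":1},{"rx":0,"ry":0,"rz":0,"x":0,"y":20,"z":0,"fingers":1},{"rx":0,"ry":0,"rz":0,"x":0,"y":10,"z":0,"fingers":1},{"rx":0,"ry":0,"rz":0,"x":0,"y":0,"z":0,"fingers":1}]}}

```text
t: 6.35
tcp_pos: [0.5494, -0.0207, 0.1879]
orientation: [0.114, 1.882, -0.082]
contact_force: [0.1, -0.7, -3.7]
gripper_width: 0.153
```

Run:
```python
from h import *
where(); R=pose()[1]
for w in [(52,60,18)]: delta(*wp(*w,R))
```

```text
t 6.35 E tray [ 26.5  -7.7 124.2] C tray [-54.4  -7.7 150.5] -x end [-135.2   -7.7  176.8] pitch 18.0 yaw err -0.01 roll 0.01 F [ 0.1 -0.7 -3.7] w 0.153 dq 0.03
turn (tool,deg) [-0.01  0.   -0.01] | shift in current axes mm [53.2  7.7 44.1] | shift in target axes mm [53.2  7.7 44.1]
```

{"op": "arm_command", "data": {"deltas": [{"rx":0,"ry":0,"rz":0,"x":18,"y":3,"z":15,"fingers":1},{"rx":0,"ry":0,"rz":0,"x":18,"y":3,"z":15,"fingers":1},{"rx":0,"ry":0,"rz":0,"x":17,"y":1.7,"z":13,"fingers":1},{"rx":0,"ry":0,"rz":0,"x":0,"y":0,"z":0,"fingers":1},{"rx":0,"ry":0,"rz":0,"x":0,"y":0,"z":0,"fingers":1}]}}

```text
t: 6.85
tcp_pos: [0.5739, -0.0174, 0.1249]
orientation: [0.115, 1.883, -0.084]
contact_force: [0.1, -0.5, -3.3]
gripper_width: 0.149
```

Run:
```python
from h import *
where(); s=bot.observe(); R=pose()[1]
for w in [(52,5,18)]: delta(*wp(*w,R))
im,d=optics.snapshot('wrist'); np.savez('w4.npz',im=im,d=d)
im2,d2=optics.snapshot('side'); np.savez('s4.npz',im=im2,d=d2)
save('m4',np.hstack([cv2.resize(im,(400,300)),cv2.resize(im2[150:300,160:360],(400,300))]))
for n,D in (('wrist',d),('side',d2)):
    P=cloud(n,D,s).reshape(-1,3)
    T=np.stack([(P-O)@EX,(P-O)@EY,P[:,2]-O[2]],1)*1e3
    m=(T[:,0]>66)&(T[:,0]<110)&(abs(T[:,1])<90)&(T[:,2]>18)&(T[:,2]<40)
    if m.sum()>20: print(n,m.sum(),'x',np.percentile(T[m,0],[1,99]),'y',np.percentile(T[m,1],[1,99]),'z',np.percentile(T[m,2],[10,50,90]))
    m=(T[:,0]>-110)&(T[:,0]<110)&(abs(T[:,1])<90)&(T[:,2]>15)&(T[:,2]<24)
    if m.sum()>20: print('walls',m.sum(),'x',np.percentile(T[m,0],[1,99]),'y',np.percentile(T[m,1],[1,99]))
```

```text
t 6.85 E tray [50.3 -1.7 61.2] C tray [-30.5  -1.5  87.5] -x end [-111.3   -1.3  113.8] pitch 18.05 yaw err -0.13 roll -0.01 F [ 0.1 -0.5 -3.3] w 0.149 dq 0.024
turn (tool,deg) [-0.12 -0.05 -0.03] | shift in current axes mm [52.9  1.5 19. ] | shift in target axes mm [53.   1.5 18.9]
wrist 14645 x [66.3359223  97.43360448] y [-63.66207268  65.04119636] z [24.45590079 25.39404832 26.36971945]
walls 3886 x [-96.61606284  95.99915016] y [-62.68690248  65.95294882]
side 407 x [66.36008463 97.62273283] y [-64.29460867  66.22793247] z [23.69118507 25.74155268 27.75512348]
walls 438 x [-98.21323553  95.77006135] y [-63.58329147  67.74154489]
```

View pics/m4.png

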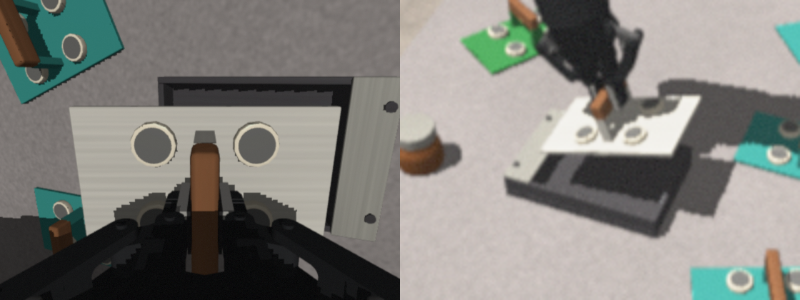

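The pictures show the insert tilted above the tray, low end just short of the lip (edge at column ~340 in the left half). The tray estimate holds within about 1 mm. Descending to the floor, short of the lip.

{"op": "arm_command", "data": {"deltas": [{"rx":0,"ry":0,"rz":0,"x":18,"y":1.5,"z":6,"fingers":1},{"rx":0,"ry":0,"rz":0,"x":18,"y":1,"z":6,"fingers":1},{"rx":0,"ry":0,"rz":0,"x":12,"y":0,"z":4,"fingers":1},{"rx":0,"ry":0,"rz":0,"x":4,"y":0,"z":1.5,"fingers":1},{"rx":0,"ry":0,"rz":0,"x":0,"y":0,"z":0,"fingers":1}]}}

```text
t: 7.45
tcp_pos: [0.575, -0.014, 0.07]
orientation: [0.115, 1.883, -0.083]
contact_force: [-0.1, 0.3, -2.7]
gripper_width: 0.151
```

Run:
```python
from h import *
where(); R=pose()[1]
for w in [(84,4,18)]: delta(*wp(*w,R))
```

```text
t 7.45 E tray [51.1  1.9  6.3] C tray [-29.8   2.   32.6] -x end [-110.6    2.1   58.9] pitch 18.01 yaw err -0.06 roll 0.0 F [-0.1  0.3 -2.7] w 0.151 dq 0.017
turn (tool,deg) [-0.06 -0.01 -0.02] | shift in current axes mm [-8. -2. 32.] | shift in target axes mm [-8. -2. 32.]
```

{"op": "arm_command", "data": {"deltas": [{"rx":0,"ry":0,"rz":0,"x":-1.6,"y":-1,"z":8,"fingers":1},{"rx":0,"ry":0,"rz":0,"x":-2.4,"y":0,"z":10,"fingers":1},{"rx":0,"ry":0,"rz":0,"x":-2.4,"y":0,"z":8,"fingers":1},{"rx":0,"ry":0,"rz":0,"x":-1.4,"y":0,"z":5,"fingers":1},{"rx":0,"ry":0,"rz":0,"x":0,"y":0,"z":0,"fingers":1}]}}

```text
t: 7.95
tcp_pos: [0.6075, -0.0188, 0.0675]
orientation: [0.115, 1.882, -0.083]
contact_force: [-0.8, -0.8, -4.4]
gripper_width: 0.153
```

Run:
```python
from h import *
where(); R=pose()[1]
im,d=optics.snapshot('wrist'); np.savez('w5.npz',im=im,d=d)
im2,d2=optics.snapshot('side')
save('m5',np.hstack([cv2.resize(im,(400,300)),cv2.resize(im2[150:300,160:360],(400,300))]))
where()
p0,T0=wp(84,4,18,R)
for th in (15,12,9,6,3,0):
    p1,T1=wp(84.5,3-(18-th)/9,th,T0); print(th,(T0.T@(p1-p0)*1e3).round(1)); p0,T0=p1,T1
```

```text
t 7.95 E tray [84.   1.   3.9] C tray [ 3.1  1.1 30.2] -x end [-77.7   1.2  56.4] pitch 17.97 yaw err -0.06 roll 0.01 F [-0.8 -0.8 -4.4] w 0.153 dq 0.03
t 8.05 E tray [82.9  1.1  3.9] C tray [ 2.1  1.1 30.2] -x end [-78.7   1.2  56.5] pitch 18.02 yaw err -0.06 roll 0.0 F [ 0.1  0.4 -4.2] w 0.145 dq 0.012
15 [ 5.6  0.  -0.5]
12 [ 4.8 -0.  -1.3]
9 [ 4.8  0.  -1.3]
6 [ 4.8  0.  -1.3]
3 [ 4.8 -0.  -1.4]
0 [ 4.8 -0.  -1.4]
```

View pics/m5.png

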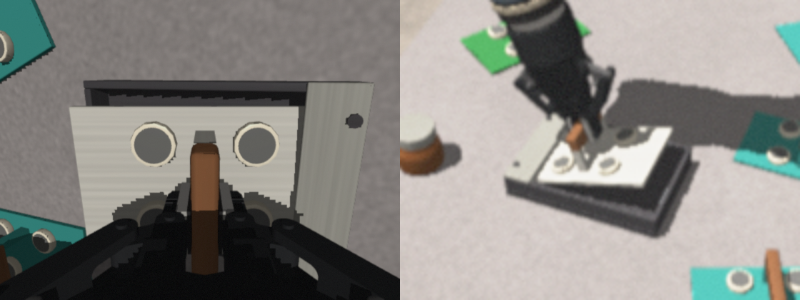

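The low end is now under the lip: in the left half the plate is cut off at the lip edge, column ~300. Swinging down in steps.

{"op": "arm_command", "data": {"deltas": [{"rx":0,"ry":-3,"rz":0,"x":5,"y":0,"z":-0.3,"fingers":1},{"rx":0,"ry":-3,"rz":0,"x":4.8,"y":0,"z":-0.8,"fingers":1},{"rx":0,"ry":-3,"rz":0,"x":4.8,"y":0,"z":-1.3,"fingers":1},{"rx":0,"ry":-3,"rz":0,"x":4.6,"y":0,"z":-1.3,"fingers":1},{"rx":0,"ry":0,"rz":0,"x":0,"y":0,"z":0,"fingers":1}]}}

```text
t: 8.55
tcp_pos: [0.5962, -0.0174, 0.0501]
orientation: [0.102, 1.674, -0.091]
contact_force: [-0.5, 1.3, -3.2]
gripper_width: 0.155
```

Run:
```python
from h import *
where(); R=pose()[1]; delta(*wp(84.5,1.,0,R))
```

```text
t 8.55 E tray [82.1  1.1  2.5] C tray [-2.4  1.1 11.5] -x end [-87.    1.2  20.4] pitch 6.06 yaw err -0.04 roll 0.0 F [-0.5  1.3 -3.2] w 0.155 dq 0.09
turn (tool,deg) [-0.04 -6.06 -0.  ] | shift in current axes mm [10.4 -1.1 -0. ] | shift in target axes mm [10.3 -1.1 -1.1]
```

{"op": "arm_command", "data": {"deltas": [{"rx":0,"ry":0,"rz":0,"x":0,"y":0,"z":2.5,"fingers":1},{"rx":0,"ry":-2,"rz":0,"x":3.3,"y":0,"z":-0.8,"fingers":1},{"rx":0,"ry":-2,"rz":0,"x":3.3,"y":0,"z":-0.8,"fingers":1},{"rx":0,"ry":-2,"rz":0,"x":3.3,"y":0,"z":-0.8,"fingers":1},{"rx":0,"ry":0,"rz":0,"x":0,"y":0,"z":0,"fingers":1}]}}

```text
t: 9.05
tcp_pos: [0.5976, -0.0176, 0.0395]
orientation: [0.095, 1.57, -0.095]
contact_force: [-0.8, 0.0, -4.1]
gripper_width: 0.147
```

Run:
```python
from h import *
where(); R=pose()[1]; delta(*wp(84.5,0.,0,R))
```

```text
t 9.05 E tray [86.9  1.1  0.6] C tray [1.9 1.2 0.7] -x end [-83.1   1.2   0.9] pitch 0.09 yaw err -0.05 roll 0.0 F [-0.8  0.  -4.1] w 0.147 dq 0.051
turn (tool,deg) [-0.05 -0.09 -0.  ] | shift in current axes mm [ 0.7 -1.2 -2.4] | shift in target axes mm [ 0.7 -1.2 -2.5]
```

Flat, about 0.7 mm off the floor by the numbers, with no contact force yet. I'll lower until it touches.

{"op": "arm_command", "data": {"deltas": [{"rx":0,"ry":0,"rz":0,"x":0.7,"y":0,"z":-1,"fingers":1},{"rx":0,"ry":0,"rz":0,"x":0,"y":0,"z":0,"fingers":1}]}}

```text
t: 9.25
tcp_pos: [0.5976, -0.0175, 0.0391]
orientation: [0.096, 1.57, -0.095]
contact_force: [0.2, -0.4, -3.7]
gripper_width: 0.153
```

Run:
```python
from h import *
where()
```

```text
t 9.25 E tray [87.   1.1  0.2] C tray [2.  1.2 0.3] -x end [-83.    1.3   0.4] pitch 0.05 yaw err -0.06 roll 0.01 F [ 0.2 -0.4 -3.7] w 0.153 dq 0.006
```

{"op": "arm_command", "data": {"deltas": [{"rx":0,"ry":0,"rz":0,"x":0.7,"y":0,"z":0,"fingers":1},{"rx":0,"ry":0,"rz":0,"x":0,"y":0,"z":0,"fingers":1}]}}

```text
t: 9.45
tcp_pos: [0.5977, -0.0176, 0.0388]
orientation: [0.096, 1.568, -0.095]
contact_force: [-1.3, -0.5, 2.1]
gripper_width: 0.154
```

The floor is touched (the force changed by +6 N). Release, opening only half because of the nearby lip, then retreat.

{"op": "arm_command", "data": {"deltas": [{"rx":0,"ry":0,"rz":0,"x":0,"y":0,"z":0,"fingers":0.5},{"rx":0,"ry":0,"rz":0,"x":0,"y":0,"z":0,"fingers":0.2},{"rx":0,"ry":0,"rz":0,"x":0,"y":0,"z":0,"fingers":0},{"rx":0,"ry":0,"rz":0,"x":0,"y":0,"z":0,"fingers":0},{"rx":0,"ry":0,"rz":0,"x":0,"y":0,"z":0,"fingers":0}]}}

```text
t: 9.95
tcp_pos: [0.597, -0.0175, 0.0384]
orientation: [0.095, 1.569, -0.095]
contact_force: [0.5, -0.3, 0.3]
gripper_width: 0.497
```

Run:
```python
from h import *
where()
```

```text
t 9.95 E tray [86.4  1.1 -0.4] C tray [ 1.4  1.2 -0.4] -x end [-83.6   1.3  -0.4] pitch 0.0 yaw err -0.06 roll 0.01 F [ 0.5 -0.3  0.3] w 0.497 dq 0.002
```

{"op": "arm_command", "data": {"deltas": [{"rx":0,"ry":0,"rz":0,"x":-20,"y":0,"z":0,"fingers":0},{"rx":0,"ry":0,"rz":0,"x":-35,"y":0,"z":0,"fingers":0},{"rx":0,"ry":0,"rz":0,"x":-45,"y":0,"z":0,"fingers":0},{"rx":0,"ry":0,"rz":0,"x":-40,"y":0,"z":0,"fingers":0},{"rx":0,"ry":0,"rz":0,"x":-20,"y":0,"z":0,"fingers":0}]}}

```text
t: 10.45
tcp_pos: [0.5981, -0.0176, 0.2023]
orientation: [0.096, 1.564, -0.095]
contact_force: [1.2, -0.3, 1.0]
gripper_width: 0.501
```

{"op": "arm_command", "data": {"deltas": [{"rx":0,"ry":0,"rz":0,"x":0,"y":0,"z":0,"fingers":0},{"rx":0,"ry":0,"rz":0,"x":0,"y":0,"z":0,"fingers":0},{"rx":0,"ry":0,"rz":0,"x":0,"y":0,"z":0,"fingers":0}]}}

```text
t: 10.75
tcp_pos: [0.5963, -0.0175, 0.197]
orientation: [0.095, 1.571, -0.095]
contact_force: [-0.1, -0.4, 0.3]
gripper_width: 0.5
```

Run:
```python
from h import *
s=bot.observe(); print(s['t'],s['tcp_pos'],s['contact_force'],np.abs(s['dq']).max())
im,d=optics.snapshot('wrist'); P=cloud('wrist',d,s)
im2,d2=optics.snapshot('side')
save('m6',np.hstack([cv2.resize(im,(400,300)),cv2.resize(im2[120:360,160:400],(400,300))]))
T=np.stack([(P-O)@EX,(P-O)@EY,P[:,:,2]-O[2]],-1)*1e3
h=cv2.cvtColor(im,cv2.COLOR_RGB2HSV)
inb=(abs(T[...,0])<91)&(abs(T[...,1])<58)
pl=inb&(h[...,1]<60)&(h[...,2]>120)&(T[...,2]<9.5)&(T[...,2]>-5); Q=T[pl]
A=np.c_[Q[:,:2],np.ones(len(Q))]; print('plate',len(Q),'plane',np.linalg.lstsq(A,Q[:,2],rcond=None)[0],'x',np.percentile(Q[:,0],[.2,99.8]),'y',np.percentile(Q[:,1],[.2,99.8]))
for a,b in ((-85,-70),(-70,-50),(45,62)):
    k=(Q[:,0]>a)&(Q[:,0]<b); print(a,b,np.median(Q[k,2]) if k.any() else None)
b=inb&(h[...,1]>100)&(T[...,2]>45); print('bar',T[b].mean(0))
```

```text
10.75 [ 0.59633375 -0.0174918   0.1969975 ] [-0.13794028 -0.41771716  0.32437496] 0.006665498509090499
plate 10879 plane [-4.56138758e-04 -2.10192982e-03  5.44329131e+00] x [-82.06997261  57.56949795] y [-47.43434844  51.29365189]
-85 -70 5.471654895366532
-70 -50 5.4919433603872
45 62 5.4510117797670015
bar [ 5.88992058  4.34927127 87.120164  ]
```

View pics/m6.png

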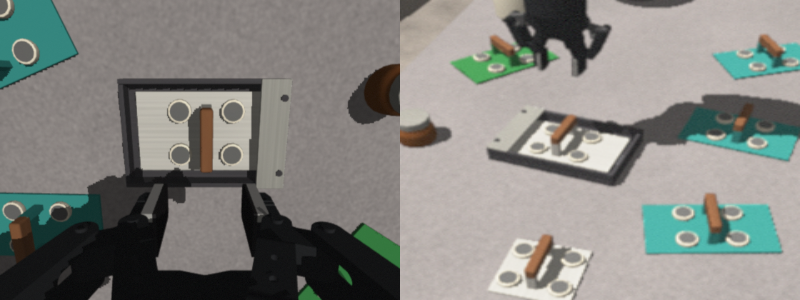

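The wrist view shows the insert inside the walls at (195,130) with one end under the lip. The plate's top is level, about 5.5 mm above the floor with slope under 0.003. The short insert at (540,268) in the side half is untouched and the gripper is clear.

Run:
```python
from h import *
print(job.sign_off())
```

```text
the job is handed in; nothing more can be done
None
```

The long insert is fitted in the steel tray and the job is handed in, at about 11 s of the 37 s allowed. I picked it up by its handle and tilted it 18°. I slid its low end about 20 mm under the lip, swung it down flat, let go and raised the arm clear.

**Last checks:**
- **Position:** the plate is level, its top about 5.5 mm above the tray floor for a 6 mm plate. It sits about 2 mm off centre along x and y, inside all the walls.
- **Hidden end:** I could not see the end under the lip. I worked out its position, about 87 mm from the tray centre, from the plate's length.
- **Contact:** the tool force was near zero after release. The only high reading was a brief 26 N as the fingers closed.
- **Short insert:** I did not touch it, and it looks unmoved in the final side picture. I did not measure its position.

**What went wrong or disagreed:**
- My first four move commands were refused because their rows were incomplete, so the arm did not move.
- The final check on the handle bar came out at 87 mm high, when its top should be at 57 mm. I think it mixed in pixels from the gripper, so I relied on the plate measurement and the picture instead.

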